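# Fit the idler and hold back the belt tensioner of an edge sander

## Task

Get the bamboo workshop's edge sander ready for a new belt: set the loose idler block down onto the two pegs of the yellow tensioner arm so that it sits flat and fully home, and let go of it. Then push the sprung arm back (the black post is its handle) until it is clearly past the click of the red pawl, and finish with the program still holding it back there, because the arm springs forward if it is let go. Leave the beaker and the tin where they are.

Things in the scene. Friction and masses are not known exactly. Their poses are not given: they have to be found in the camera images.
- idler_center (a point): Centre, half-way up, of the loose upright idler block, 100 mm tall, 0.4 kg. z up, x along its foot. Grip its orange flat-sided top lug across y: lug 34 mm (x) by 24 mm (y), 70 to 100 mm above the underside. Below it a black roller 54 mm across (25 to 69 mm up). The block looks the same after half a turn and may be fitted either way round.
- seat (a point): Point on the flat top of the yellow arm (flange 116 x 58 mm, 34 mm above the bench), midway between its two upright steel pegs (10 mm thick, 22 mm tall, tapered tips), which stand 36 mm either side along x. x runs along the arm from pivot to handle, z up. With the idler block home its underside lies on this flange and its centre is 50 mm above this point.
- pivot (a point): Point on the arm's upright pivot axis, 34 mm above the bench; along the arm's x it is 100 mm to the seat and 200 mm to the handle's axis. Same axes as the seat. The arm is pushed back towards its own -y, clockwise seen from above.
- handle_mid (a point): Middle of the upright round black handle post (24 mm thick, red band) near the arm's free end, 84 mm above the bench. The post stands on the arm's top (34 mm above the bench) and ends 126 mm above the bench; nothing stands beside it. Same axes as the seat.
- tension_arm: The yellow sprung tensioner arm with its pegs and handle post; origin on the pivot axis, 14 mm above the bench, x along the arm to the handle, z up.
- swing (a joint): Swing of the arm about its pivot, rad: 0 = sprung forward on its stop (start), grows as it is pushed back; far stop 0.60. A tooth on its tail meets the red sprung pawl at about 0.18 and snaps past it (click) at 0.30. At the handle the spring takes some 5 N at 0, 9 N at 0.5; the click some 4 N more. The click does not keep the arm back.
- idler: The same idler block; origin at the middle of its underside, 50 mm below its centre. Its aluminium foot is 110 (x) by 50 (y) by 24 mm with two upright through holes of 14 mm on the x axis, 36 mm either side of the middle.
- beaker: Bystander: open clear beaker, 72 mm across, 75 mm tall; origin at the middle of its underside.
- tin: Bystander: round steel tin, 76 mm across, 62 mm tall; origin at the middle of its underside.
Not all that is in view belongs to the job. Leave any blue or green look-alike of the idler alone.

How it is judged (in metres and radians):
On the way, in this order (a step that is already met when the one before it is completed fails the run):
1. idler block home on the arm's two pegs, let go of, the arm still sprung forward (x of idler_center in the frame of seat between -0.005 and 0.005 m and y of idler_center in the frame of seat between -0.005 and 0.005 m and z of idler_center in the frame of seat between 0.046 and 0.053 m and angle between the x axis of idler_center and the x axis of seat, either way round below 0.12 rad and angle between idler_center's own z axis and vertical below 0.05 rad and contact force between the fingers and idler below 0.3 N and value of joint swing below 0.1 rad and linear speed of idler below 0.03 m/s), for 0.3 s.
2. arm pushed back past the click (value of joint swing above 0.37 rad), for 0.2 s.
At the end, for the whole second after the job is handed in: arm past the click (above 0.37 rad) and still (below 0.05 rad/s), the robot's fingers or hand pressing on it with over 2 N; idler block home on its pegs (centre within 5 mm of the seat in x and y and 46 to 53 mm above it, turned under 0.12 rad, tilt under 0.05 rad) (value of joint swing above 0.37 rad and velocity of joint swing between -0.05 and 0.05 rad/s and contact force between any of the fingers, the arm and tension_arm above 2 N and x of idler_center in the frame of seat between -0.005 and 0.005 m and y of idler_center in the frame of seat between -0.005 and 0.005 m and z of idler_center in the frame of seat between 0.046 and 0.053 m and angle between the x axis of idler_center and the x axis of seat, either way round below 0.12 rad and angle between idler_center's own z axis and vertical below 0.05 rad); the arm keeps its last pose, push and grip.
It fails at once if the beaker is moved more than 30 mm or knocked over (distance of beaker from where it was at the start of the episode above 0.03 m or angle between beaker's own z axis and vertical above 0.4 rad).
It fails at once if the tin is moved more than 30 mm or knocked over (distance of tin from where it was at the start of the episode above 0.03 m or angle between tin's own z axis and vertical above 0.4 rad).
It also fails if it takes over 58 s, if anything falls off the work surface, if the arm or the gripper's body presses on something with over 40 N, if the wrist force passes 120 N, or if a joint passes its speed limit or range.

## Robot

A 7-joint arm with a two-finger parallel gripper is mounted at the origin on the work surface. World frame = base frame: x ahead of the robot, y to its left, z up, the work surface at z = 0. Lengths are in m, angles in degrees, forces in N, time in s.
With the tool pointing down it reaches from about 0.4 to 0.85 m from the base axis. Payload 6.9 kg.
Tool frame: the origin (TCP) lies on the mounting face of the last link; the fingertips stand 173 mm ahead of it and the grasp point (between the pads) lies 155 mm ahead of it; z points along the fingers, y is the line along which they close (so a half turn about z gives the same grasp; the last joint's range is limited). The gripper opens to 85 mm and grips with 20 to 120 N. Pads are 22 mm wide; open, the fingers measure 114 mm over their backs; the gripper's body (76 mm by 85 mm) begins 54 mm behind the grasp point. The pads swing forward as they close: fully open they stand 13 mm farther back than shut.
Start: joints at [-70.846, 29.078, -13.613, 85.955, 7.202, 65.827, -8.869], TCP at [0.142, 0.609, 0.405] pointing down, gripper open.
Joint ranges: [-176.47, 176.47], [-13.61, 117.27], [-81.72, 77.17], [0.22, 143.17], [-87.28, 267.28], [10, 112.55], [-165.47, 165.47]. Speed limits (degrees/s): [136.94, 136.94, 180, 180, 180, 180, 180].

## Interface

Orientations are given as a 3x3 rotation matrix whose columns are the frame's x, y, z axes.
In Python, from cell import status, imaging, order gives the robot as it stands.
- The arm moves only by the tool play_rows, never from a script. Its arguments are lists of equal length, an entry for each row: "jaw": the finger opening in mm, from 0 to 85.4; "linear": the shift along the tool's x, y, z in units of 30 mm (1.0 is 30 mm), a list of three; "turn": the turn about the tool's z in units of 5 degrees (1.0 is 5 degrees). A call has 1 to 12 rows; each row is the pose to reach, as a shift and turn from the pose commanded when the call began, along the tool's axes at that moment; what a row does not reach only later rows make up. A row lasts 1/10 s, in which the tool goes at most 50 mm and 8.59 degrees, less where a joint would pass 70% of its speed; a pose out of reach is approached as far as the arm can. A call with a gripper value outside its range is refused whole. The fingers move at their own pace and stop on an object; "force" is the grip in N (left out, the last holds). Time passes only in rows, so rows that repeat a pose let the fingers close. It gives the time, the measured TCP pose, the force, the opening and the grip force at its end, in the units of the state.
- status.state(): the state, without advancing time (a new reading comes with each control period).
- imaging.camera(name): name is "side" or "top" or "wrist"; returns a dict with "img" (384x512x3 uint8, red, green, blue), "fx", "fy", "cx", "cy" (pixels), "k1" (the pictures are not rectified: a ray, as slopes to the right and down, at radius r is drawn at 1 + k1 r^2 times it, then the intrinsics apply), "cam_to_world" (4x4, takes a point from camera to world coordinates); the wrist camera has in their place "hand_eye" (4x4, takes a point from camera to tool coordinates, whose origin is the TCP and whose axes are the flange's). Camera axes: x right, y down, z forward; pixel columns grow to the right and rows downward; lengths in m; the calibration is good to about 2 mm. A picture is of the moment at which its call begins: read the wrist's pose just before it. There is no depth.
- order.finish_job(): hands the job in; it is judged then, once.
The state is a dict: "clock": time; "q": joint angles; "qd": joint speeds; "effort": joint torques, N m; "ee_pos": TCP position; "tool_rot": TCP orientation; "force": force on the tool from outside, world axes, zero at the start; "moment": the same for the moment, N m; "finger_gap": opening from 0.0 (shut) to 1.0 (fully open); "grasp_force": force on a finger pad.
Only numpy, scipy, OpenCV 4.12 (cv2) and the standard library are available. Lean on these libraries where they do the work, as an engineer would, in place of code of your own. Each camera call takes 0.05 s, during which the arm holds its last target. There are 200 camera calls.

## Working session

There is one attempt and no reset: what is moved stays moved. The work goes in short steps, Python scripts to look and compute and a tool call to move; the robot and the scene stay as the last step left them, time stands still between calls to the robot, and variables do not carry over. Pictures are saved under pics/ and viewed, at most 10 in all, crops included, and the job is handed in when it is done.

Besides the shell and the picture viewer there is one more tool, called after "Emit:" as name(argument=value, ...), one argument or row to a line, values as JSON. play_rows: Moves the arm, as the interface text tells. Its arguments: {"type":"object","properties":{"jaw":{"type":"array","items":{"type":"number"}},"linear":{"type":"array","items":{"type":"array","items":{"type":"number"}}},"turn":{"type":"array","items":{"type":"number"}},"force":{"type":"number"}},"required":["jaw","linear","turn"]}

```bash
mkdir -p pics; cat > h.py <<'E'
import numpy as np, cv2
from cell import status, imaging, order
def grab(name,fn):
    s=status.state(); c=imaging.camera(name); np.savez('pics/'+fn+'.npz',ee=s['ee_pos'],R=s['tool_rot'],**c)
    cv2.imwrite('pics/'+fn+'.png',c['img'][:,:,::-1]); return s,c
def load(fn):
    c=dict(np.load('pics/'+fn+'.npz'))
    if 'hand_eye' in c:
        T=np.eye(4);T[:3,:3]=c['R'];T[:3,3]=c['ee'];c['cam_to_world']=T@c['hand_eye']
    return c
def ray(c,u,v):
    x=np.array([(u-c['cx'])/c['fx'],(v-c['cy'])/c['fy']]);y=x.copy()
    for _ in range(20): y=x/(1+c['k1']*(y@y))
    T=c['cam_to_world'];return T[:3,3],T[:3,:3]@np.r_[y,1]
def at(c,u,v,z):
    o,d=ray(c,u,v);return o+d*(z-o[2])/d[2]
def proj(c,P):
    T=c['cam_to_world'];p=T[:3,:3].T@(np.array(P)-T[:3,3]);y=p[:2]/p[2];y=y*(1+c['k1']*(y@y))
    return np.array([y[0]*c['fx']+c['cx'],y[1]*c['fy']+c['cy']])
def tri(*cuv):
    A=np.zeros((3,3));b=np.zeros(3)
    for c,u,v in cuv:
        o,d=ray(c,u,v);d=d/np.linalg.norm(d);M=np.eye(3)-np.outer(d,d);A+=M;b+=M@o
    return np.linalg.solve(A,b)
E
python3 - <<'E'
from h import *
for n in('top','side','wrist'):
    s,c=grab(n,n+'0')
print(s); print({k:c[k] for k in c if k!='img'}); c=load('top0'); print(c['cam_to_world'],c['fx'],c['k1']); print(load('side0')['cam_to_world'])
im=[cv2.imread(f'pics/{n}0.png') for n in('top','side')]
cv2.imwrite('pics/a.png',cv2.resize(im[0],(800,600),interpolation=cv2.INTER_CUBIC));cv2.imwrite('pics/b.png',cv2.resize(im[1],(800,600),interpolation=cv2.INTER_CUBIC))
E
```

```text
{'clock': 0.1, 'q': array([-70.84829044,  29.11984558, -13.60938574,  86.00156771,
         7.20234782,  65.82794729,  -8.87149977]), 'qd': array([-0.0806268 , -0.13357595, -0.17124933, -0.09149679,  0.02771356,
        0.17924111, -0.06933686]), 'effort': array([-5.64300717e-03, -6.21840334e+01, -2.19472557e+00, -2.50204253e+01,
        1.26355191e-02,  7.81512761e-03,  1.35532937e-05]), 'ee_pos': array([0.14176178, 0.60853653, 0.4039343 ]), 'tool_rot': array([[-9.73941830e-01,  2.26797725e-01, -3.22950879e-04],
       [ 2.26797952e-01,  9.73940601e-01, -1.54772619e-03],
       [-3.64858059e-05, -1.58063988e-03, -9.99998750e-01]]), 'force': array([ 0.3294528 , -0.45653832, -0.42219907]), 'moment': array([0.00741839, 0.0097175 , 0.02278688]), 'grasp_force': 0.0, 'finger_gap': 0.9981592743016965}
{'fx': 338.3499584780234, 'fy': 338.3499584780234, 'cx': 260.3954031629902, 'cy': 192.94847518818662, 'k1': 0.020467359086655482, 'hand_eye': array([[ 3.82256362e-04, -9.46796542e-01, -3.21832506e-01,
         8.43737755e-02],
       [ 9.99999711e-01,  5.73206795e-04, -4.98563560e-04,
         6.93957184e-04],
       [ 6.56514834e-04, -3.21832223e-01,  9.46796488e-01,
         3.07303606e-02],
       [ 0.00000000e+00,  0.00000000e+00,  0.00000000e+00,
         1.00000000e+00]])}
[[ 0.01285702 -0.99033081  0.13812883  0.45518305]
 [-0.99991614 -0.01251896  0.00331596 -0.11199455]
 [-0.00155467 -0.13815988 -0.99040872  1.04867815]
 [ 0.          0.          0.          1.        ]] 474.3751928908109 -0.09651892477264154
[[-0.91202315 -0.26513005  0.31292144  0.24702338]
 [-0.41003862  0.57256864 -0.70995316  0.68617295]
 [ 0.00906092 -0.77580359 -0.63090941  0.77792089]
 [ 0.          0.          0.          1.        ]]
```

View pics/a.png

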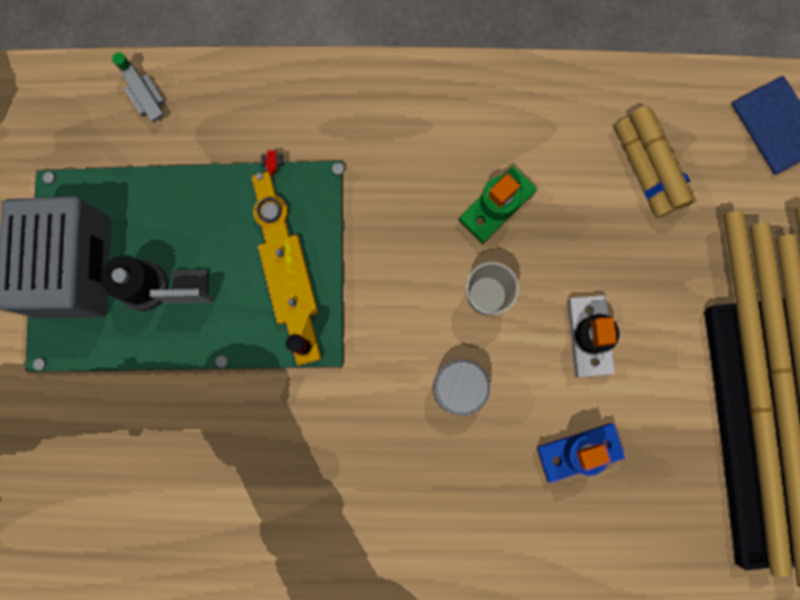

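View pics/b.png

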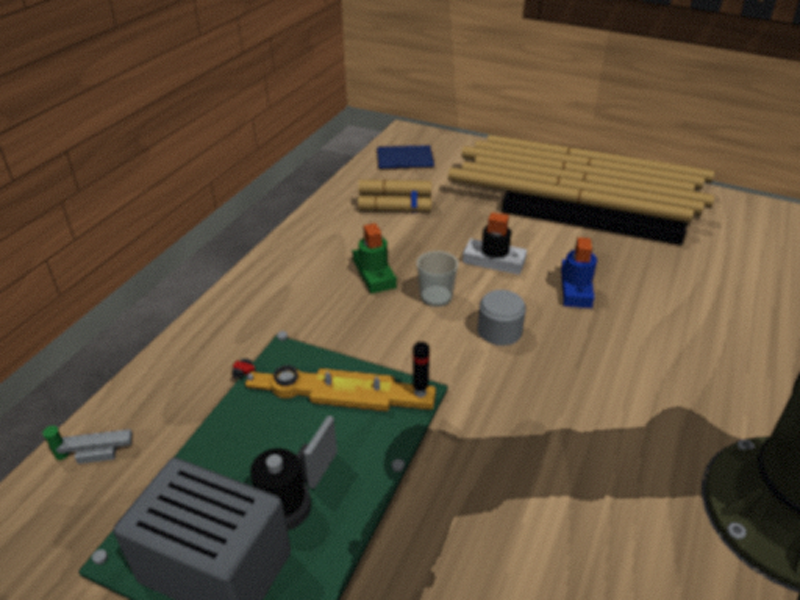

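The top view (800x600) shows the yellow arm with its pivot at about (270,210), pegs at (281,253) and (292,301), and its handle at (298,343). The real idler is the silver and black one at about (595,335), and the beaker (493,288) and tin (461,387) stand between the two. Next I'll enlarge crops.

```bash
python3 - <<'E'
from h import *
def crop(n,x0,y0,w,h,s): 
    im=cv2.imread(f'pics/{n}.png')[y0:y0+h,x0:x0+w]; return cv2.resize(im,None,fx=s,fy=s,interpolation=cv2.INTER_CUBIC)
A=crop('top0',155,100,55,140,4)   #220x560
B=crop('top0',355,180,50,70,8) #400x560
cv2.imwrite('pics/c.png',np.hstack([A,B]))
C=crop('side0',145,210,140,60,5) #700x300
D=crop('side0',285,130,60,50,6)  #360x300
D=np.hstack([D,np.zeros((300,340,3),np.uint8)])
cv2.imwrite('pics/d.png',np.vstack([C,D]))
E
```

```text
(no output)
```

View pics/c.png

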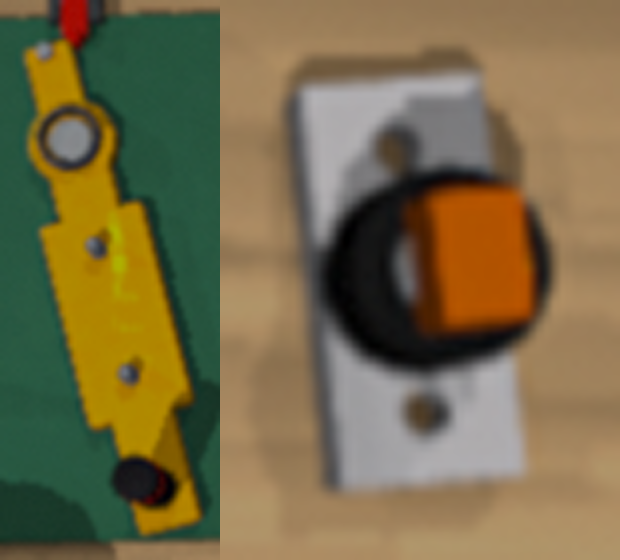

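View pics/d.png

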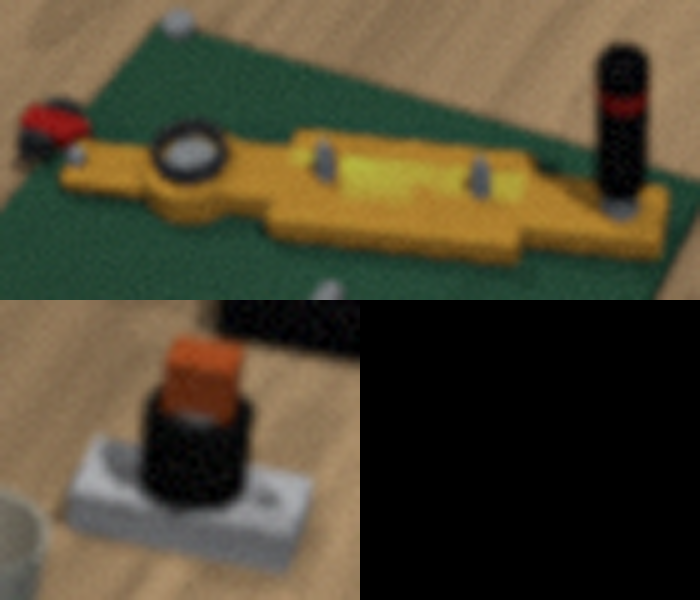

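The crops show the flange, both pegs and the handle, plus the idler's foot corners, holes and lug top. I'll turn these into positions.

```bash
python3 - <<'E'
from h import *
c=load('top0');d=load('side0')
pA=lambda x,y:(155+(x+.5)/4-.5,100+(y+.5)/4-.5)
pB=lambda x,y:(355+(x-220+.5)/8-.5,180+(y+.5)/8-.5)
pC=lambda x,y:(145+(x+.5)/5-.5,210+(y+.5)/5-.5)
pD=lambda x,y:(285+(x+.5)/6-.5,130+(y-300+.5)/6-.5)
np.set_printoptions(precision=4,suppress=True)
W=lambda p,z,pts:np.array([at(c if p in(pA,pB) else d,*p(*q),z) for q in pts])
def show(n,P): print(n,P[:,:2].tolist() if 0 else P[:,:2],'mean',P.mean(0)[:2])
show('flange',W(pA,.034,[(40,230),(145,203),(192,402),(92,428)]))
show('pegs top',W(pA,.055,[(96,241),(127,371)]))
show('pegs side tip',W(pC,.055,[(325,145),(482,160)]))
show('peg base side',W(pC,.034,[(325,180),(482,198)]))
show('pivot',W(pA,.04,[(70,139)]))
show('handle top',W(pA,.126,[(132,474)]));show('handle side',W(pC,.126,[(624,50)]))
show('handle base side',W(pC,.034,[(620,207)]))
show('foot',W(pB,.024,[(304,86),(478,72),(525,472),(335,488)]))
show('lug',W(pB,.1,[(425,190),(522,183),(533,320),(435,333)]))
show('holes',W(pB,.024,[(397,147),(427,413)]))
show('lug side',W(pD,.1,[(172,338),(242,345),(240,380),(165,365)]))
show('foot side',W(pD,.024,[(100,438),(313,478),(285,540),(68,505)]))
for n,x,y,z in(('beaker',493,288,.04),('tin',461,387,.062)): print(n,at(c,x*.64,y*.64,z))
for n,x,y,z in(('motor bracket',210,268,.05),('motor right',110,220,.1),('wheel',118,272,.1)): print(n,at(c,x*.64,y*.64,z))
E
```

```text
flange [[0.6652 0.1087]
 [0.6809 0.0514]
 [0.5715 0.0221]
 [0.5567 0.0758]] mean [0.6186 0.0645]
pegs top [[0.6552 0.0736]
 [0.5852 0.0544]] mean [0.6202 0.064 ]
pegs side tip [[0.6503 0.0776]
 [0.5816 0.0563]] mean [0.616  0.0669]
peg base side [[0.6509 0.0796]
 [0.5806 0.0595]] mean [0.6157 0.0696]
pivot [[0.7151 0.0931]] mean [0.7151 0.0931]
handle top [[0.5252 0.0383]] mean [0.5252 0.0383]
handle side [[0.523  0.0338]] mean [0.523  0.0338]
handle base side [[0.5214 0.0384]] mean [0.5214 0.0384]
foot [[ 0.5987 -0.3312]
 [ 0.6032 -0.3795]
 [ 0.4939 -0.3901]
 [ 0.4892 -0.338 ]] mean [ 0.5463 -0.3597]
lug [[ 0.5619 -0.3454]
 [ 0.564  -0.3703]
 [ 0.5293 -0.3723]
 [ 0.5258 -0.3472]] mean [ 0.5452 -0.3588]
holes [[ 0.5822 -0.3566]
 [ 0.5097 -0.3635]] mean [ 0.546 -0.36 ]
lug side [[ 0.5618 -0.3644]
 [ 0.5298 -0.3727]
 [ 0.5211 -0.3433]
 [ 0.5569 -0.3407]] mean [ 0.5424 -0.3553]
foot side [[ 0.5986 -0.3783]
 [ 0.4916 -0.39  ]
 [ 0.4886 -0.3349]
 [ 0.5923 -0.3179]] mean [ 0.5428 -0.3553]
beaker [ 0.6082 -0.2207  0.04  ]
tin [ 0.4718 -0.1757  0.062 ]
motor bracket [0.6297 0.1696 0.05  ]
motor right [0.6847 0.2952 0.1   ]
wheel [0.6144 0.279  0.1   ]
```

```bash
cat >> h.py <<'E'
def go(x,y,z,yaw):
    "linear/turn units to TCP x,y,z with tool-y heading yaw (deg) mod 180, from measured pose"
    s=status.state();R=s['tool_rot'];cur=np.degrees(np.arctan2(R[1,1],R[0,1]))
    dd=(yaw-cur+90)%180-90
    print('lin',np.round(R.T@(np.array([x,y,z])-s['ee_pos'])/.03,3),'turn',round(-dd/5,3),'t',s['clock'],'ee',np.round(s['ee_pos'],4),'yaw',round(cur,2),'F',np.round(s['force'],1),'gap',round(s['finger_gap'],3),'gf',s['grasp_force'])
E
python3 - <<'E'
from h import *
go(.45,.3,.4,106);go(.6185,.065,.40,106)
E
```

```text
lin [-12.339  -7.686   0.145] turn -5.822 t 0.15 ee [0.1418 0.6086 0.404 ] yaw 76.89 F [-0.5  0.3 -0.6] gap 0.999 gf 0.0
lin [-19.586 -14.041   0.154] turn -5.822 t 0.15 ee [0.1418 0.6086 0.404 ] yaw 76.89 F [-0.5  0.3 -0.6] gap 0.999 gf 0.0
```

Emit:
play_rows(
  jaw=[85,85,85,85,85,85,85,85,85,85,85,85],
  linear=[
    [-19.6,-14,0.15],
    [-19.6,-14,0.15],
    [-19.6,-14,0.15],
    [-19.6,-14,0.15],
    [-19.6,-14,0.15],
    [-19.6,-14,0.15],
    [-19.6,-14,0.15],
    [-19.6,-14,0.15],
    [-19.6,-14,0.15],
    [-19.6,-14,0.15],
    [-19.6,-14,0.15],
    [-19.6,-14,0.15],
  ],
  turn=[-5.8,-5.8,-5.8,-5.8,-5.8,-5.8,-5.8,-5.8,-5.8,-5.8,-5.8,-5.8],
)

```text
clock: 1.35
ee_pos: [0.5392, 0.1565, 0.4009]
tool_rot: [[-0.962, -0.274, -0.0], [-0.274, 0.962, -0.0], [0.0, -0.0, -1.0]]
force: [0.5, -0.0, 0.6]
finger_gap: 0.999
grasp_force: 0.0
```

```bash
python3 - <<'E'
from h import *
go(.6185,.065,.36,106)
E
```

```text
lin [-1.708 -3.658  1.363] turn -0.021 t 1.35 ee [0.5392 0.1565 0.4009] yaw 105.9 F [ 0.5 -0.   0.6] gap 0.999 gf 0.0
```

Emit:
play_rows(
  jaw=[85,85,85,85,85,85],
  linear=[
    [-1.7,-3.65,1.35],
    [-1.7,-3.65,1.35],
    [-1.7,-3.65,1.35],
    [-1.7,-3.65,1.35],
    [-1.7,-3.65,1.35],
    [-1.7,-3.65,1.35],
  ],
  turn=[0,0,0,0,0,0],
)

```text
clock: 1.95
ee_pos: [0.6166, 0.0684, 0.3607]
tool_rot: [[-0.961, -0.276, -0.0], [-0.276, 0.961, 0.001], [-0.0, 0.001, -1.0]]
force: [-0.2, 0.6, -0.1]
finger_gap: 0.995
grasp_force: 0.0
```

```bash
python3 - <<'E'
from h import *
grab('wrist','w1')
go(.545,-.3575,.36,95.5)
cv2.imwrite('pics/w1b.png',cv2.resize(cv2.imread('pics/w1.png'),(800,600),interpolation=cv2.INTER_CUBIC))
E
```

```text
lin [  6.214 -12.992   0.02 ] turn 2.104 t 2.0 ee [0.6166 0.0686 0.361 ] yaw 106.02 F [ 0.9 -0.   0.3] gap 0.998 gf 0.0
```

View pics/w1b.png

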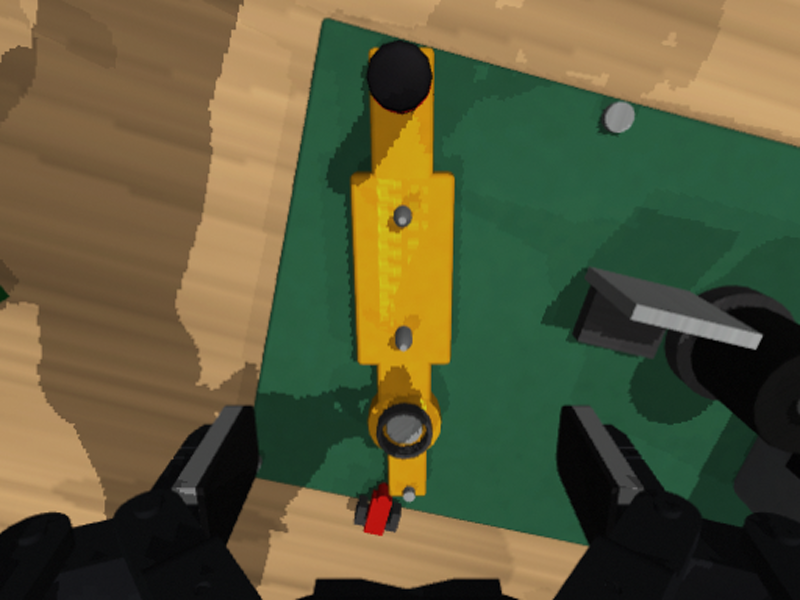

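The wrist view shows the arm upright in the frame: peg tips at about (403,219) and (404,343), flange corners (352,175), (454,175), (450,363) and (360,363), and the handle top at (400,76). I'll do a cross-check and move to the idler.

```bash
python3 - <<'E'
from h import *
np.set_printoptions(precision=4,suppress=True)
c=load('w1')
for n,z,pts in(('tips',.056,[(403,219),(404,343)]),('fl',.034,[(352,175),(454,175),(450,363),(360,363)]),('handle',.126,[(400,76)]),('pivot',.04,[(404,430)])):
    P=np.array([at(c,(x+.5)*.64-.5,(y+.5)*.64-.5,z) for x,y in pts]);print(n,P[:,:2].tolist(),P.mean(0))
E
```

```text
tips [[0.5820622434638147, 0.05779735257095255], [0.6491407461234017, 0.07745602103757906]] [0.6156 0.0676 0.056 ]
fl [[0.570329169228261, 0.025363673721046507], [0.5549588619025401, 0.07890362984843842], [0.6632843973213138, 0.11081653490624638], [0.6785402175191966, 0.05758059079381635]] [0.6168 0.0682 0.034 ]
handle [[0.5216617585974828, 0.03998844851577936]] [0.5217 0.04   0.126 ]
pivot [[0.7129782013371738, 0.09557618064636689]] [0.713  0.0956 0.04  ]
```

Emit:
play_rows(
  jaw=[85,85,85,85,85,85,85,85,85,85,85],
  linear=[
    [6.2,-13,0],
    [6.2,-13,0],
    [6.2,-13,0],
    [6.2,-13,0],
    [6.2,-13,0],
    [6.2,-13,0],
    [6.2,-13,0],
    [6.2,-13,0],
    [6.2,-13,0],
    [6.2,-13,0],
    [6.2,-13,0],
  ],
  turn=[2.1,2.1,2.1,2.1,2.1,2.1,2.1,2.1,2.1,2.1,2.1],
)

```text
clock: 3.1
ee_pos: [0.5452, -0.3585, 0.3609]
tool_rot: [[-0.996, -0.094, 0.001], [-0.094, 0.996, 0.0], [-0.001, 0.0, -1.0]]
force: [-0.6, 0.9, 0.2]
finger_gap: 0.994
grasp_force: 0.0
```

```bash
python3 - <<'E'
from h import *
grab('wrist','w2')
go(.545,-.3575,.246,95.5)
cv2.imwrite('pics/w2b.png',cv2.resize(cv2.imread('pics/w2.png'),(800,600),interpolation=cv2.INTER_CUBIC))
E
```

```text
lin [ 0.029 -0.009  3.83 ] turn 0.0 t 3.15 ee [ 0.5457 -0.3573  0.3609] yaw 95.5 F [ 1.1 -0.1  0.2] gap 0.993 gf 0.0
```

View pics/w2b.png

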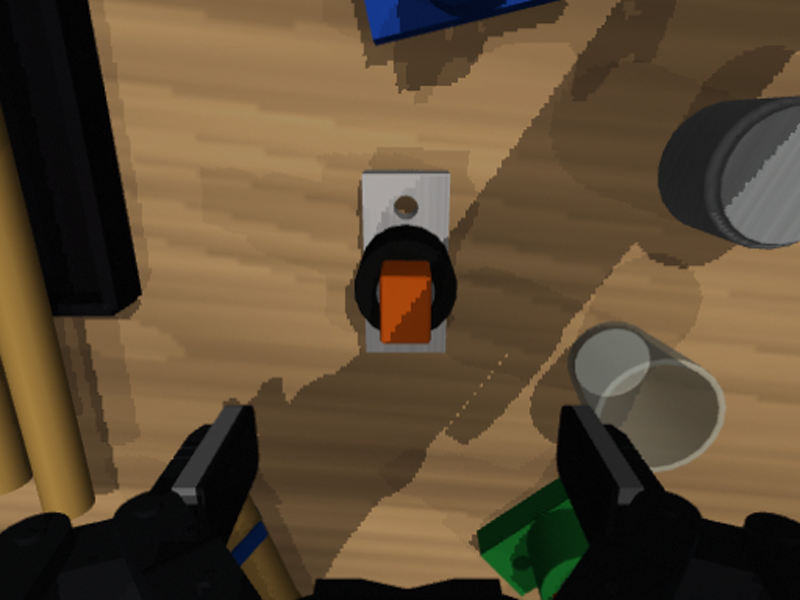

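The idler is square in the view: foot corners at (362,172), (450,172), (446,352) and (366,352), and lug top at (381..431, 276..343).

```bash
python3 - <<'E'
from h import *
np.set_printoptions(precision=4,suppress=True)
c=load('w2')
for n,z,pts in(('lug',.1,[(381,276),(431,276),(431,343),(381,343)]),('foot',.024,[(362,172),(450,172),(446,352),(366,352)])):
    P=np.array([at(c,(x+.5)*.64-.5,(y+.5)*.64-.5,z) for x,y in pts]);print(n,P[:,:2].tolist(),P.mean(0), np.degrees(np.arctan2(*(P[3]-P[0])[1::-1])),np.degrees(np.arctan2(*(P[2]-P[1])[1::-1])))
E
```

```text
lug [[0.5282434451357072, -0.37086165857065434], [0.5261110752819808, -0.34835254141053235], [0.5587977130864219, -0.3447756727004384], [0.5610237943548393, -0.3682809753919136]] [ 0.5435 -0.3581  0.1   ] 4.501413561737164 6.244976267665808
foot [[0.4906185743465711, -0.38810595313493346], [0.4859381741023982, -0.33872039390130537], [0.5962176224899696, -0.327875384840823], [0.6009834172007921, -0.37819975189088995]] [ 0.5434 -0.3582  0.024 ] 5.129048035849705 5.616474361577685
```

Emit:
play_rows(
  jaw=[85,85,85,85,85,85,20,20,20,20,20,20],
  linear=[
    [0.07,-0.02,1.3],
    [0.07,-0.02,2.5],
    [0.07,-0.02,3.4],
    [0.07,-0.02,3.83],
    [0.07,-0.02,3.83],
    [0.07,-0.02,3.83],
    [0.07,-0.02,3.83],
    [0.07,-0.02,3.83],
    [0.07,-0.02,3.83],
    [0.07,-0.02,3.83],
    [0.07,-0.02,3.83],
    [0.07,-0.02,3.83],
  ],
  turn=[0,0,0,0,0,0,0,0,0,0,0,0],
  force=60,
)

```text
clock: 4.35
ee_pos: [0.5432, -0.3598, 0.2462]
tool_rot: [[-0.996, -0.094, 0.001], [-0.094, 0.996, -0.0], [-0.001, -0.0, -1.0]]
force: [-1.0, 0.7, 6.2]
finger_gap: 0.27
grasp_force: 60.1
```

```bash
python3 - <<'E'
from h import *
go(.5435,-.358,.40,95.5)
E
```

```text
lin [-0.02   0.058 -5.128] turn -0.022 t 4.35 ee [ 0.5432 -0.3598  0.2462] yaw 95.39 F [-1.   0.7  6.2] gap 0.27 gf 60.13821065425873
```

Emit:
play_rows(
  jaw=[20,20,20,20,20,20],
  linear=[
    [0,0,-1],
    [0,0,-2.5],
    [0,0,-4],
    [0,0,-5.1],
    [0,0,-5.1],
    [0,0,-5.1],
  ],
  turn=[0,0,0,0,0,0],
)

```text
clock: 4.95
ee_pos: [0.5427, -0.3598, 0.398]
tool_rot: [[-0.996, -0.094, -0.001], [-0.094, 0.996, 0.0], [0.001, 0.0, -1.0]]
force: [-0.4, 0.7, -4.7]
finger_gap: 0.267
grasp_force: 60.0
```

```bash
python3 - <<'E'
from h import *
go(.616,.0665,.40,106.35)
E
```

```text
lin [-3.764 13.919 -0.067] turn -2.194 t 4.95 ee [ 0.5427 -0.3598  0.398 ] yaw 95.38 F [-0.4  0.7 -4.7] gap 0.267 gf 59.96059477329254
```

Emit:
play_rows(
  jaw=[20,20,20,20,20,20,20,20,20,20,20,20],
  linear=[
    [-0.36,1.34,0],
    [-0.72,2.7,0],
    [-1.1,4,0],
    [-1.45,5.35,0],
    [-1.8,6.7,0],
    [-2.17,8,0],
    [-2.53,9.35,0],
    [-2.9,10.7,0],
    [-3.3,12.2,0],
    [-3.6,13.3,0],
    [-3.76,13.92,0],
    [-3.76,13.92,0],
  ],
  turn=[-0.3,-0.6,-0.9,-1.2,-1.5,-1.8,-2,-2.19,-2.19,-2.19,-2.19,-2.19],
)

```text
clock: 6.15
ee_pos: [0.6155, 0.071, 0.3955]
tool_rot: [[-0.958, -0.287, -0.005], [-0.287, 0.958, 0.002], [0.004, 0.004, -1.0]]
force: [-0.6, 0.8, -3.9]
finger_gap: 0.273
grasp_force: 60.5
```

```bash
python3 - <<'E'
from h import *
go(.616,.0665,.328,106.35)
E
```

```text
lin [ 0.019 -0.156  2.25 ] turn 0.071 t 6.15 ee [0.6155 0.071  0.3955] yaw 106.71 F [-0.6  0.8 -3.9] gap 0.273 gf 60.45548915863037
```

Emit:
play_rows(
  jaw=[20,20,20,20,20,20],
  linear=[
    [0,0,0.8],
    [0,0,1.6],
    [0,0,2.25],
    [0,0,2.25],
    [0,0,2.25],
    [0,0,2.25],
  ],
  turn=[0,0,0,0,0,0],
)

```text
clock: 6.75
ee_pos: [0.6164, 0.0662, 0.3316]
tool_rot: [[-0.96, -0.281, 0.001], [-0.281, 0.96, 0.0], [-0.001, -0.0, -1.0]]
force: [-0.3, 0.0, -3.2]
finger_gap: 0.272
grasp_force: 60.3
```

```bash
python3 - <<'E'
from h import *
grab('wrist','w3')
go(.616,.0665,.280,106.35)
cv2.imwrite('pics/w3b.png',cv2.resize(cv2.imread('pics/w3.png')[80:300,160:360],None,fx=2.7,fy=2.7,interpolation=cv2.INTER_CUBIC))
E
```

```text
lin [0.014 0.011 1.73 ] turn -0.006 t 6.8 ee [0.6164 0.0663 0.3319] yaw 106.32 F [ 0.  -0.6 -3.4] gap 0.27 gf 60.28094172477722
```

View pics/w3b.png

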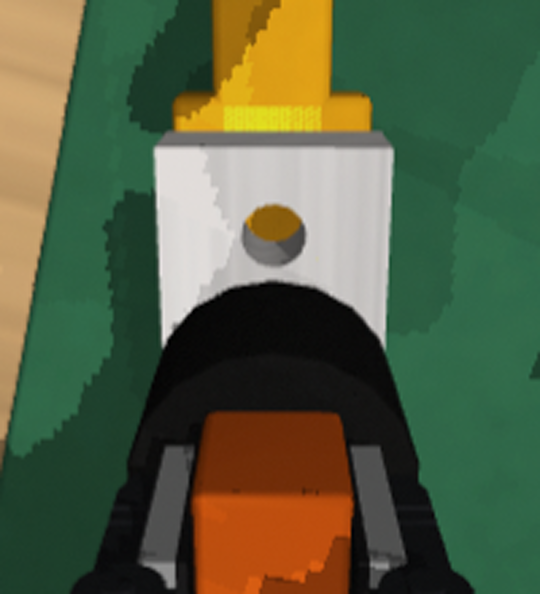

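The held foot's front edge runs from (154,147) to (392,147) in the crop, with the hole at (274,235). Flange corners show at (173,95) and (371,95).

```bash
python3 - <<'E'
from h import *
np.set_printoptions(precision=4,suppress=True)
c=load('w3')
R=c['R'];
def f(n,z,pts):
    P=np.array([at(c,160+(x+.5)/2.7-.5,80+(y+.5)/2.7-.5,z) for x,y in pts]);print(n,P.tolist(),P.mean(0));return P
g=f('foot',.110,[(154,147),(392,147)]);h=f('hole',.110,[(274,235)]);F=f('fl',.034,[(173,95),(371,95)])
# block frame: low-x direction = tool x
a=np.radians(16.35);ux=np.array([-np.cos(a),-np.sin(a)])
print('centre from edge',g.mean(0)[:2]-.055*ux,'from hole',h[0,:2]-.036*ux,'seat from edge',F.mean(0)[:2]-.058*ux)
for P in(g,F): print(np.degrees(np.arctan2(*(P[1]-P[0])[1::-1])))
E
```

```text
foot [[0.5713326294610432, 0.028612098261685884, 0.10999999999999999], [0.557401311045791, 0.07614665678617086, 0.10999999999999999]] [0.5644 0.0524 0.11  ]
hole [[0.5823813416176644, 0.05789102082981299, 0.10999999999999999]] [0.5824 0.0579 0.11  ]
fl [[0.5696632557594213, 0.024236497252826925, 0.03400000000000003], [0.5537534003500466, 0.0785219774669128, 0.03400000000000003]] [0.5617 0.0514 0.034 ]
centre from edge [0.6171 0.0679] from hole [0.6169 0.068 ] seat from edge [0.6174 0.0677]
106.33468358460439
106.33467628248249
```

Block and seat line up to about 0.5 mm and 0°, so I'll lower it onto the pegs.

Emit:
play_rows(
  jaw=[20,20,20,20,20,20,20,20],
  linear=[
    [0,0,0.4],
    [0,0,0.7],
    [0,0,0.85],
    [0,0,1.0],
    [0,0,1.15],
    [0,0,1.3],
    [0,0,1.35],
    [0,0,1.35],
  ],
  turn=[0,0,0,0,0,0,0,0],
)

```text
clock: 7.6
ee_pos: [0.6161, 0.0665, 0.2903]
tool_rot: [[-0.96, -0.281, -0.0], [-0.281, 0.96, -0.0], [0.0, 0.0, -1.0]]
force: [0.1, 0.5, -4.5]
finger_gap: 0.268
grasp_force: 60.5
```

```bash
python3 - <<'E'
from h import *
go(.616,.0665,.280,106.35)
E
```

```text
lin [0.003 0.002 0.344] turn -0.002 t 7.6 ee [0.6161 0.0665 0.2903] yaw 106.34 F [ 0.1  0.5 -4.5] gap 0.268 gf 60.509172677993774
```

Pegs are in the holes with no contact force. I'll lower it the rest of the way.

Emit:
play_rows(
  jaw=[20,20,20,20,20,20],
  linear=[
    [0,0,0.1],
    [0,0,0.2],
    [0,0,0.28],
    [0,0,0.34],
    [0,0,0.36],
    [0,0,0.36],
  ],
  turn=[0,0,0,0,0,0],
)

```text
clock: 8.2
ee_pos: [0.616, 0.0666, 0.2802]
tool_rot: [[-0.96, -0.281, 0.0], [-0.281, 0.96, -0.0], [-0.0, -0.0, -1.0]]
force: [-2.6, 0.0, 1.7]
finger_gap: 0.271
grasp_force: 61.1
```

Emit:
play_rows(
  jaw=[24,30,45,60,60,60,60,60,60,60],
  linear=[
    [0,0,0],
    [0,0,0],
    [0,0,0],
    [0,0,0],
    [0,0,0],
    [0,0,0],
    [0,0,-1],
    [0,0,-2.2],
    [0,0,-3.2],
    [0,0,-3.2],
  ],
  turn=[0,0,0,0,0,0,0,0,0,0],
)

```text
clock: 9.2
ee_pos: [0.6171, 0.0668, 0.3804]
tool_rot: [[-0.96, -0.281, 0.008], [-0.281, 0.96, 0.001], [-0.008, -0.001, -1.0]]
force: [0.7, 0.8, -0.3]
finger_gap: 0.706
grasp_force: 0.0
```

```bash
python3 - <<'E'
from h import *
grab('wrist','w4');grab('side','s4')
a=cv2.resize(cv2.imread('pics/w4.png')[80:380,160:360],None,fx=2,fy=2,interpolation=cv2.INTER_CUBIC)
b=cv2.resize(cv2.imread('pics/s4.png')[170:290,140:300],(400,300),interpolation=cv2.INTER_CUBIC)
b=np.vstack([b,np.zeros((300,400,3),np.uint8)])
cv2.imwrite('pics/v4.png',np.hstack([a,b])); go(.616,.0665,.38,106.35)
E
```

```text
lin [ 0.003  0.001 -0.123] turn -0.003 t 9.3 ee [0.6161 0.0665 0.3763] yaw 106.34 F [-0.1 -0.2 -0. ] gap 0.699 gf 0.0
```

View pics/v4.png

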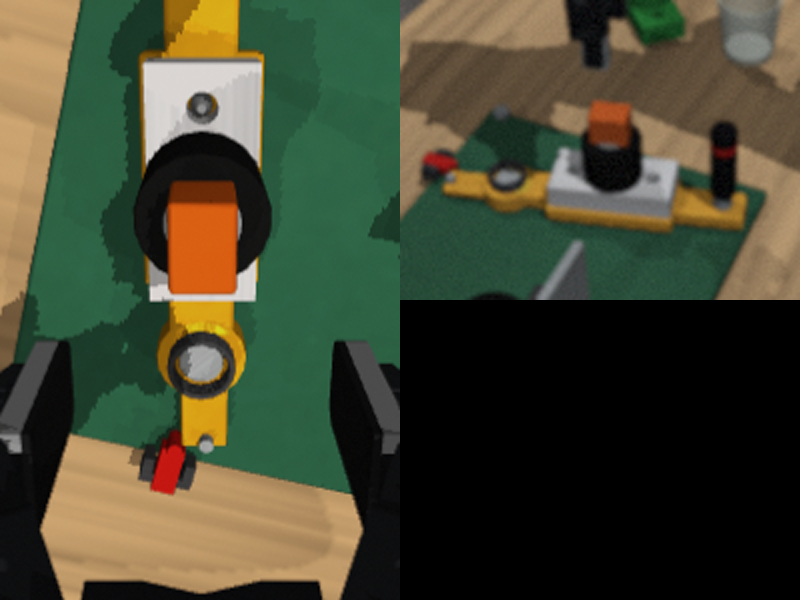

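The block is home: the peg shows inside the front hole, the foot lies flat on the flange, and the fingers are clear. Next I'll close the jaw and go to the -y side of the handle.

```bash
python3 - <<'E'
from h import *
go(.5165,-.025,.375,93);go(.5165,-.025,.253,93)
E
```

```text
lin [ 4.044 -1.993  0.039] turn 2.667 t 9.3 ee [0.6161 0.0665 0.3763] yaw 106.34 F [-0.1 -0.2 -0. ] gap 0.699 gf 0.0
lin [ 4.05  -1.991  4.105] turn 2.667 t 9.3 ee [0.6161 0.0665 0.3763] yaw 106.34 F [-0.1 -0.2 -0. ] gap 0.699 gf 0.0
```

Emit:
play_rows(
  jaw=[0,0,0,0,0,0,0,0,0,0],
  linear=[
    [1.4,-0.7,0],
    [2.8,-1.4,0],
    [4.05,-2,0],
    [4.05,-2,0],
    [4.05,-2,1.2],
    [4.05,-2,2.4],
    [4.05,-2,3.4],
    [4.05,-2,4.1],
    [4.05,-2,4.1],
    [4.05,-2,4.1],
  ],
  turn=[1,2,2.67,2.67,2.67,2.67,2.67,2.67,2.67,2.67],
)

```text
clock: 10.3
ee_pos: [0.5165, -0.0249, 0.2523]
tool_rot: [[-0.999, -0.053, -0.002], [-0.053, 0.999, 0.0], [0.002, 0.0, -1.0]]
force: [0.5, -0.3, -0.1]
finger_gap: 0.002
grasp_force: 0.0
```

```bash
python3 - <<'E'
from h import *
go(.5165,.106,.253,93)
E
```

```text
lin [-0.23   4.358 -0.023] turn 0.006 t 10.3 ee [ 0.5165 -0.0249  0.2523] yaw 93.03 F [ 0.5 -0.3 -0.1] gap 0.002 gf 0.0
```

Emit:
play_rows(
  jaw=[0,0,0,0,0,0,0,0,0,0,0,0],
  linear=[
    [0,0.4,0],
    [0,0.7,0],
    [0,1,0],
    [-0.05,1.3,0],
    [-0.05,1.6,0],
    [-0.05,1.9,0],
    [-0.1,2.2,0],
    [-0.1,2.5,0],
    [-0.1,2.8,0],
    [-0.15,3.1,0],
    [-0.15,3.4,0],
    [-0.15,3.4,0],
  ],
  turn=[0,0,0,0,0,0,0,0,0,0,0,0],
)

```text
clock: 11.5
ee_pos: [0.5156, 0.0775, 0.2547]
tool_rot: [[-0.999, -0.053, 0.003], [-0.053, 0.999, -0.001], [-0.003, -0.001, -1.0]]
force: [-2.3, -5.0, 11.8]
finger_gap: -0.003
grasp_force: 6.5
```

```bash
python3 - <<'E'
from h import *
go(.5165,.106,.253,93); print(status.state()['moment'])
s,c=grab('top','t5'); 
cv2.imwrite('pics/t5b.png',cv2.resize(c['img'][90:250,100:260,::-1],(600,600),interpolation=cv2.INTER_CUBIC))
E
```

```text
lin [-0.08   0.947  0.057] turn 0.006 t 11.5 ee [0.5156 0.0775 0.2547] yaw 93.03 F [-2.3 -5.  11.8] gap -0.003 gf 6.546204524028099
[-0.67550595  0.50554438  0.07554336]
```

View pics/t5b.png

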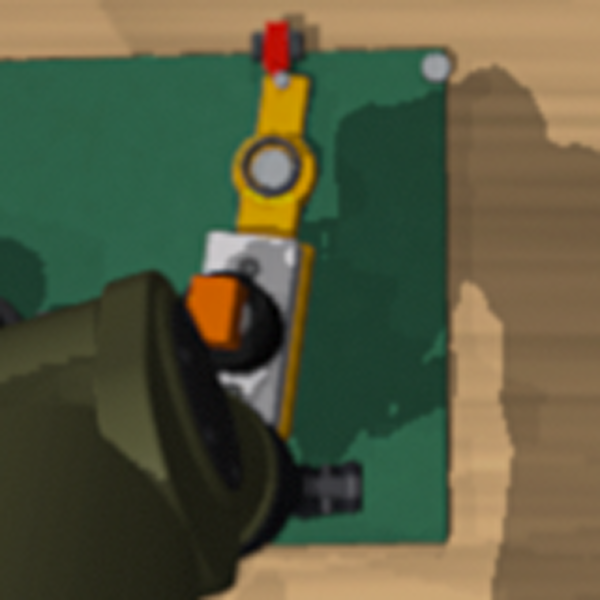

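The arm is past the click: its edge leans about 7° beyond vertical, so swing is around 0.41 rad. The idler is still seated. I'll push a little further for margin and settle.

Emit:
play_rows(
  jaw=[0,0,0,0,0,0,0,0,0,0],
  linear=[
    [0,0.2,0],
    [0,0.4,0],
    [0,0.5,0],
    [0,0.5,0],
    [0,0.5,0],
    [0,0.5,0],
    [0,0.5,0],
    [0,0.5,0],
    [0,0.5,0],
    [0,0.5,0],
  ],
  turn=[0,0,0,0,0,0,0,0,0,0],
)

```text
clock: 12.55
ee_pos: [0.5158, 0.0906, 0.2549]
tool_rot: [[-0.999, -0.05, 0.005], [-0.05, 0.999, -0.002], [-0.005, -0.002, -1.0]]
force: [1.2, -8.6, 10.2]
finger_gap: 0.0
grasp_force: 6.7
```

```bash
python3 - <<'E'
from h import *
go(.5165,.106,.253,93); print(status.state()['qd'])
s,c=grab('top','t6');s,d=grab('wrist','w6');s,e=grab('side','s6')
a=cv2.resize(c['img'][90:250,100:260],(400,400),interpolation=cv2.INTER_CUBIC)
b=cv2.resize(e['img'][150:310,120:280],(400,400),interpolation=cv2.INTER_CUBIC)
cv2.imwrite('pics/v6.png',np.hstack([a,b])[:,:,::-1]); go(.5165,.106,.253,93)
E
```

```text
lin [-0.047  0.511  0.062] turn -0.024 t 12.55 ee [0.5158 0.0906 0.2549] yaw 92.88 F [ 1.2 -8.6 10.2] gap 0.0 gf 6.713483068160713
[-0.12503032 -0.08349029  0.08119546  0.03884331  0.10227828 -0.0576017
 -0.05023333]
lin [-0.048  0.511  0.062] turn -0.025 t 12.7 ee [0.5158 0.0906 0.2549] yaw 92.88 F [ 0.8 -8.5 11.3] gap 0.0 gf 6.71454441267997
```

View pics/v6.png

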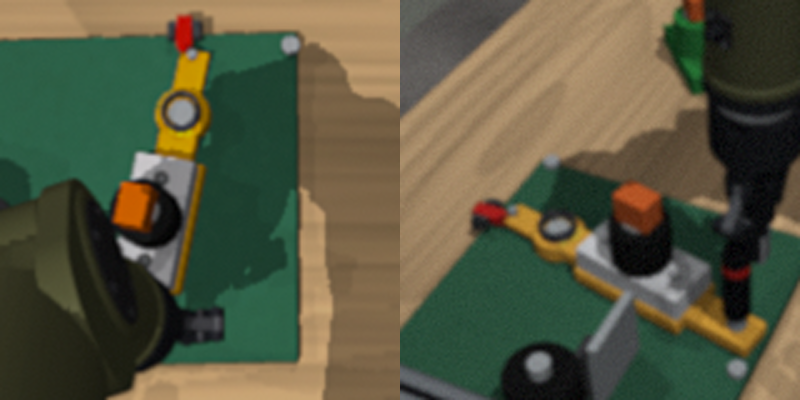

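Swing is about 0.48 rad. The block is flat on its pegs, and the fingers hold the post with a steady push of about 8.5 N, nothing moving. I'm handing in.

```bash
python3 -c "
from h import *
print(order.finish_job())"
```

```text
the job is handed in; nothing more can be done
None
```

I set the idler block flat on both pegs and let go of it. I then pushed the arm back to about 0.48 rad by camera, past the 0.30 click, and handed in with the fingers still holding it at about 8.5 N; no verdict came back.

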